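Lay out the glass petals by length

ROBOT

A 7-joint arm with a two-finger parallel gripper is mounted at the origin on the work surface. World frame = base frame: x ahead of the robot, y to its left, z up, the work surface at z = 0. Lengths are in m, angles in rad, forces in N, time in s.
With the tool pointing down it reaches from about 0.4 to 0.85 m from the base axis. Payload 4.5 kg.
Tool frame: the origin (TCP) lies midway between the tips of the shut fingers; the grasp point (between the pads) lies 19 mm behind it; z points along the fingers, y is the line along which they close (so a half turn about z gives the same grasp; the last joint's range is limited). The gripper opens to 88 mm and grips with 3 to 60 N. Pads are 18 mm wide; open, the fingers measure 123 mm over their backs; the gripper's body (75 mm by 187 mm) begins 45 mm behind the grasp point.
Start: joints at [-1.17, 0.689, -0.195, 1.565, 0.157, 0.902, -0.215], TCP at [0.224, 0.583, 0.239] pointing down, gripper open.
Joint ranges: [-3.01, 3.01], [-0.46, 2.08], [-1.47, 1.51], [0.13, 2.56], [-1, 4.14], [0.04, 2.09], [-2.66, 2.66]. Speed limits (rad/s): [2.57, 2.57, 3.14, 3.14, 3.14, 3.14, 3.14].

INTERFACE

Orientations are given as a unit quaternion [x, y, z, w].
In Python, from plant import get_state, viewer, workorder gives the robot as it stands. The module is installed in compiled form; this text tells all that it offers.
- The arm moves only by the tool step_arm, never from a script. Its argument "motion" is a list of rows, each an object of numbers: "wx", "wy", "wz": the turn, a rotation vector about the tool's x, y, z each as a share of 180 degrees, from -1 to 1; "dx", "dy", "dz": the shift along the tool's x, y, z each as a share of 8 cm, from -1 to 1; "claw": the finger opening in mm, from 0 to 88.1. A call has 1 to 8 rows; each row is the pose to reach, as a shift and turn from the pose commanded when the call began, along the tool's axes at that moment, turning the shorter way round; what a row does not reach only later rows make up. A row lasts 1/10 s, in which the tool goes at most 50 mm and 8.59 degrees, less where a joint would pass 70% of its speed; a pose out of reach is approached as far as the arm can. A call with a number of a shift or a turn outside -1 to 1 is refused whole. A call with a gripper value outside its range is refused whole. The fingers move at their own pace and stop on an object; "force" is the grip in N (left out, the last holds). Time passes only in rows, so rows that repeat a pose let the fingers close. It gives the time, the measured TCP pose, the force, the opening and the grip force at its end, in the units of the state.
- get_state(): the state, without advancing time (a new reading comes with each control period).
- viewer.snapshot(name): name is "scene" or "side" or "wrist"; returns (picture, depth): 384x512x3 uint8, red, green, blue; 384x512 float32, m along the optical axis (not along the pixel's ray), 0 where there is no reading.
- viewer.calibration(name): a dict with "vfov" (degrees; the focal length in pixels is half the picture's height over the tangent of half this angle, whatever the lens; pixels are square), "cx", "cy" (the principal point, pixels), "extrinsics" (4x4, takes a point from camera to world coordinates). Camera axes: x right, y down, z forward; pixel columns grow to the right and rows downward; lengths in m; the calibration is good to about 2 mm. A picture is of the moment at which its call begins: read the wrist's pose just before it. calibration takes no time and is no camera call; for the wrist camera it gives the pose at the moment of the call.
- workorder.finish_job(): hands the job in; it is judged then, once.
The state is a dict: "clock": time; "q": joint angles; "qd": joint speeds; "joint_torque": joint torques, N m; "tool_pos": TCP position; "eef_rot": TCP orientation; "contact_force": force on the tool from outside, world axes, zero at the start; "moment": the same for the moment, N m; "opening": opening from 0.0 (shut) to 1.0 (fully open); "finger_force": force on a finger pad.
Only numpy, scipy, OpenCV 4.12 (cv2) and the standard library are available. Lean on these libraries where they do the work, as an engineer would, in place of code of your own. Each camera call takes 0.05 s, during which the arm holds its last target. There are 200 camera calls.

TASK

Lay the four blue slab-glass petals out on the board's four paper strips in order of length, one flat on each strip, the shortest on the strip next to the brass knob and the longest at the far end of the row. Centre each petal on its strip's cross and lay it lengthwise along the strip; set the glass down gently, never dropping it, and leave the glass jar where it stands.

Things in the scene. Friction and masses are not known exactly. Their poses are not given: they have to be found in the camera images.
- petal_46: the shortest of four loose petals of thick dark-blue slab glass: a flat straight bar with both ends cut to a 90 degree point, 46 mm long tip to tip (x axis), 28 mm wide (y axis; the two long sides are parallel over the middle 18 mm), 22 mm thick (z). All four are alike but for length (46, 66, 86, 106 mm) and the same either way round; 50 g or so. Origin: centre of the underside. Lies flat on the bench, lengthwise roughly along world x.
- petal_66: the second shortest of four loose petals of thick dark-blue slab glass: a flat straight bar with both ends cut to a 90 degree point, 66 mm long tip to tip (x axis), 28 mm wide (y axis; the two long sides are parallel over the middle 38 mm), 22 mm thick (z). All four are alike but for length (46, 66, 86, 106 mm) and the same either way round; 80 g or so. Origin: centre of the underside. Lies flat on the bench, lengthwise roughly along world x.
- petal_86: the second longest of four loose petals of thick dark-blue slab glass: a flat straight bar with both ends cut to a 90 degree point, 86 mm long tip to tip (x axis), 28 mm wide (y axis; the two long sides are parallel over the middle 58 mm), 22 mm thick (z). All four are alike but for length (46, 66, 86, 106 mm) and the same either way round; 110 g or so. Origin: centre of the underside. Lies flat on the bench, lengthwise roughly along world x.
- petal_106: the longest of four loose petals of thick dark-blue slab glass: a flat straight bar with both ends cut to a 90 degree point, 106 mm long tip to tip (x axis), 28 mm wide (y axis; the two long sides are parallel over the middle 78 mm), 22 mm thick (z). All four are alike but for length (46, 66, 86, 106 mm) and the same either way round; 140 g or so. Origin: centre of the underside. Lies flat on the bench, lengthwise roughly along world x.
- mark_1: one of four equal white paper strips stuck down side by side, 75 mm apart, on the grey laminate layout board: 120 mm long (x axis), 42 mm wide (y axis), 2 mm thick, with a fine black cross at its centre. Fixed. Its place along the row is an end, next to mark_2; which end of the row is the brass knob's end changes from start to start. Origin: centre of its underside, on the board's top, 12 mm above the bench; a petal lying on it has its underside 14 mm above the bench.
- mark_2: one of four equal white paper strips stuck down side by side, 75 mm apart, on the grey laminate layout board: 120 mm long (x axis), 42 mm wide (y axis), 2 mm thick, with a fine black cross at its centre. Fixed. Its place along the row is between mark_1 and mark_3; which end of the row is the brass knob's end changes from start to start. Origin: centre of its underside, on the board's top, 12 mm above the bench; a petal lying on it has its underside 14 mm above the bench.
- mark_3: one of four equal white paper strips stuck down side by side, 75 mm apart, on the grey laminate layout board: 120 mm long (x axis), 42 mm wide (y axis), 2 mm thick, with a fine black cross at its centre. Fixed. Its place along the row is between mark_2 and mark_4; which end of the row is the brass knob's end changes from start to start. Origin: centre of its underside, on the board's top, 12 mm above the bench; a petal lying on it has its underside 14 mm above the bench.
- mark_4: one of four equal white paper strips stuck down side by side, 75 mm apart, on the grey laminate layout board: 120 mm long (x axis), 42 mm wide (y axis), 2 mm thick, with a fine black cross at its centre. Fixed. Its place along the row is an end, next to mark_3; which end of the row is the brass knob's end changes from start to start. Origin: centre of its underside, on the board's top, 12 mm above the bench; a petal lying on it has its underside 14 mm above the bench.
- start_knob: round brass knob (26 mm across, 31 mm high) fixed on the layout board beyond one end of the row of strips, 70 mm from the centre of the nearest strip: it marks the end of the row where the shortest petal belongs. The other end has a low wooden block instead (60 x 16 x 18 mm, 70 mm from the strip there). Origin: centre of its underside.
- jar: loose closed jar of pale, frosted-looking glass with an aluminium screw lid, 60 mm across, 80 mm high, standing somewhere among the petals. Not to be moved. Origin: centre of its underside. (A grey solder spool, 56 mm across and 34 mm high, stands among the petals too; all six things there are about 135 mm apart in a row across the bench.)

How it is judged:
At the end, for the whole second after the job is handed in: From the brass knob on, the strips carry the 46, 66, 86 and 106 mm petals in that order, each flat on its strip, centre within 15 mm of the cross, length within 0.22 rad of the strip's; released and at rest. No petal fell faster than 0.6 m/s; the jar is upright and within 30 mm of its start (((y of start_knob in the frame of mark_1 below 0 m and horizontal distance between petal_46 and mark_1 below 0.015 m and angle between the x axis of petal_46 and the x axis of mark_1, either way round below 0.22 rad and z of petal_46 in the frame of mark_1 between -0.001 and 0.006 m and angle between each of petal_46, petal_66, petal_86, petal_106's own z axis and vertical below 0.1 rad and horizontal distance between petal_66 and mark_2 below 0.015 m and angle between the x axis of petal_66 and the x axis of mark_2, either way round below 0.22 rad and z of petal_66 in the frame of mark_2 between -0.001 and 0.006 m and horizontal distance between petal_86 and mark_3 below 0.015 m and angle between the x axis of petal_86 and the x axis of mark_3, either way round below 0.22 rad and z of petal_86 in the frame of mark_3 between -0.001 and 0.006 m and horizontal distance between petal_106 and mark_4 below 0.015 m and angle between the x axis of petal_106 and the x axis of mark_4, either way round below 0.22 rad and z of petal_106 in the frame of mark_4 between -0.001 and 0.006 m) or (y of start_knob in the frame of mark_1 above 0 m and horizontal distance between petal_46 and mark_4 below 0.015 m and angle between the x axis of petal_46 and the x axis of mark_4, either way round below 0.22 rad and z of petal_46 in the frame of mark_4 between -0.001 and 0.006 m and angle between each of petal_46, petal_66, petal_86, petal_106's own z axis and vertical below 0.1 rad and horizontal distance between petal_66 and mark_3 below 0.015 m and angle between the x axis of petal_66 and the x axis of mark_3, either way round below 0.22 rad and z of petal_66 in the frame of mark_3 between -0.001 and 0.006 m and horizontal distance between petal_86 and mark_2 below 0.015 m and angle between the x axis of petal_86 and the x axis of mark_2, either way round below 0.22 rad and z of petal_86 in the frame of mark_2 between -0.001 and 0.006 m and horizontal distance between petal_106 and mark_1 below 0.015 m and angle between the x axis of petal_106 and the x axis of mark_1, either way round below 0.22 rad and z of petal_106 in the frame of mark_1 between -0.001 and 0.006 m)) and linear speed of each of petal_46, petal_66, petal_86, petal_106 below 0.02 m/s and contact force between the fingers and petal_46 below 0.1 N and contact force between the fingers and petal_66 below 0.1 N and contact force between the fingers and petal_86 below 0.1 N and contact force between the fingers and petal_106 below 0.1 N); the robot touches nothing.
It fails at once if the jar was knocked over or pushed away (angle between jar's own z axis and vertical above 0.5 rad or distance of jar from where it was at the start of the episode above 0.03 m).
It fails at once if petal_46 was dropped or thrown (linear speed of petal_46 above 0.6 m/s and contact force between the fingers and petal_46 below 0.05 N).
It fails at once if petal_66 was dropped or thrown (linear speed of petal_66 above 0.6 m/s and contact force between the fingers and petal_66 below 0.05 N).
It fails at once if petal_86 was dropped or thrown (linear speed of petal_86 above 0.6 m/s and contact force between the fingers and petal_86 below 0.05 N).
It fails at once if petal_106 was dropped or thrown (linear speed of petal_106 above 0.6 m/s and contact force between the fingers and petal_106 below 0.05 N).
It also fails if it takes over 102 s, if anything falls off the work surface, if the arm or the gripper's body presses on something with over 40 N, if the wrist force passes 120 N, or if a joint passes its speed limit or range.

## Working session

There is one attempt and no reset: what is moved stays moved. The work goes in short steps, Python scripts to look and compute and a tool call to move; the robot and the scene stay as the last step left them, time stands still between calls to the robot, and variables do not carry over. Pictures are saved under pics/ and viewed, at most 14 in all, crops included, and the job is handed in when it is done.

Besides the shell and the picture viewer there is one more tool, called in YAML: its name, and indented under it one key for each argument. step_arm: Moves the arm, as the interface text tells. Shift numbers are shares of 8 cm and turn numbers shares of 180 degrees, none past 1 either way. Its arguments: {"type":"object","properties":{"motion":{"type":"array","items":{"type":"object","properties":{"wx":{"type":"number","minimum":-1,"maximum":1},"wy":{"type":"number","minimum":-1,"maximum":1},"wz":{"type":"number","minimum":-1,"maximum":1},"dx":{"type":"number","minimum":-1,"maximum":1},"dy":{"type":"number","minimum":-1,"maximum":1},"dz":{"type":"number","minimum":-1,"maximum":1},"claw":{"type":"number"}}}},"force":{"type":"number"}},"required":["motion"]}

```bash
mkdir -p pics; cat > h.py <<'E'
import numpy as np, cv2
from plant import get_state, viewer, workorder
def snap(n):
    c=viewer.calibration(n); p,d=viewer.snapshot(n); return p,d,c
def world(d,c):
    h,w=d.shape; f=h/2/np.tan(np.radians(c["vfov"])/2)
    u,v=np.meshgrid(np.arange(w),np.arange(h))
    P=np.stack([(u-c["cx"])/f*d,(v-c["cy"])/f*d,d,np.ones_like(d)],-1)
    return (P@np.array(c["extrinsics"]).T)[...,:3]
E
python3 - <<'E'
from h import *
s=get_state();print(s)
ps=[]
for n in("scene","side"):
    p,d,c=snap(n);np.savez(n+".npz",p=p,d=d,E=c["extrinsics"]);print(n,c);cv2.imwrite(f"pics/{n}0.png",p[...,::-1])
E
```

```text
{'clock': 0.0, 'q': array([-1.17019818,  0.68999242, -0.19447816,  1.56633466,  0.15729769,
        0.90251691, -0.2151142 ]), 'qd': array([-2.18534530e-03, -1.49475252e-04, -5.48881733e-05,  1.07210551e-03,
        1.63413370e-04, -5.61914037e-04,  6.30840114e-04]), 'joint_torque': array([-1.89292446e-04, -5.27556932e+01, -1.26674764e+00, -1.53434068e+01,
       -5.25533140e-02,  6.40555649e-03,  1.64403255e-04]), 'tool_pos': array([0.22398013, 0.58280639, 0.23790637]), 'eef_rot': array([ 1.82352961e-01,  9.83232694e-01, -9.26582034e-04, -9.17889945e-05]), 'contact_force': array([ 0.65074409, -0.76794831,  0.35837555]), 'moment': array([-0.01258661,  0.03066491,  0.04455719]), 'finger_force': 0.0, 'opening': 1.0025951584841957}
scene {'vfov': 45.05570514011323, 'cx': 249.99069724503659, 'cy': 189.88437156501232, 'extrinsics': array([[ 0.79041601,  0.3257948 , -0.51874876,  1.14520032],
       [ 0.61237881, -0.44143048,  0.65584398, -0.76464673],
       [-0.01532095, -0.83606033, -0.54842355,  0.69652965],
       [ 0.        ,  0.        ,  0.        ,  1.        ]])}
side {'vfov': 52.2610298835996, 'cx': 256.3703752724235, 'cy': 195.57437102710412, 'extrinsics': array([[-0.98115615, -0.12767904,  0.14501957,  0.40173973],
       [-0.1931811 ,  0.63387247, -0.74892373,  0.71988325],
       [ 0.00369795, -0.76282616, -0.64659305,  0.64180763],
       [ 0.        ,  0.        ,  0.        ,  1.        ]])}
```

View pics/scene0.png

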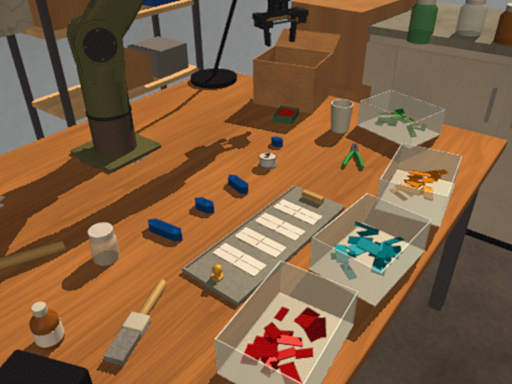

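View pics/side0.png

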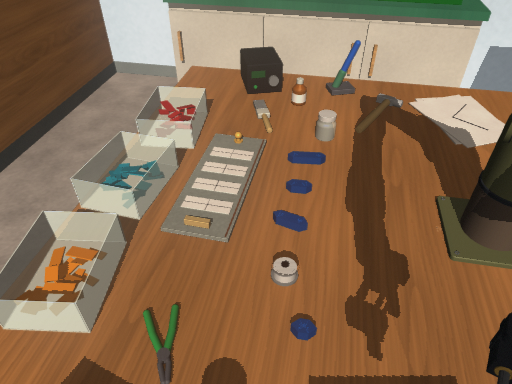

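```bash
cat > m.py <<'E'
from h import *
for n in("side","scene"):
    p,d,c=snap(n); W=world(d,c); hsv=cv2.cvtColor(p,cv2.COLOR_RGB2HSV)
    E=np.array(c["extrinsics"]);h,w=d.shape;f=h/2/np.tan(np.radians(c["vfov"])/2)
    for name,lo,hi,z in(("petal",(105,120,30),(130,255,255),.022),("strip",(0,0,190),(180,60,255),.014)):
        m=cv2.inRange(hsv,lo,hi)
        if name=="strip": m=cv2.morphologyEx(m,cv2.MORPH_CLOSE,np.ones((3,3)))
        k,L,S,C=cv2.connectedComponentsWithStats(m)
        for i in range(1,k):
            if S[i,4]<60: continue
            v,u=np.where(L==i); Q=W[v,u]; ok=d[v,u]>0
            if ok.sum()<20: print(n,name,C[i].round(),"nodepth",S[i,4]);continue
            q=Q[ok]
            if not(0.3<np.median(q[:,0])<.95): continue
            if np.median(q[:,2])>.08: continue
            zt=np.percentile(q[:,2],90)
            t=q[q[:,2]>zt-.006] if name=="petal" else q
            r=cv2.minAreaRect((t[:,:2]*1000).astype(np.float32))
            print(n,name,C[i].round(),S[i,4],"zt %.4f"%zt,"ctr",np.round(r[0],1),"size",np.round(r[1],1),"ang",round(r[2],1))
E
python3 m.py
```

```text
side petal [307. 158.] 333 zt 0.0233 ctr [ 436.1 -197.1] size [94.5 29.1] ang 5.2
side petal [300. 186.] 231 zt 0.0236 ctr [443.6 -65.7] size [28.9 56. ] ang 82.6
side petal [291. 221.] 394 zt 0.0235 ctr [448.5  64.9] size [27.1 75.3] ang 78.3
side petal [304. 329.] 333 zt 0.0239 ctr [390.5 334.3] size [30.7 31.5] ang 41.9
side strip [306.  41.] 22146 zt 0.0937 ctr [  728.9 -1741.9] size [1222.7 3065.4] ang 89.9
side strip [180.  92.] 485 zt 0.0872 ctr [ 841.6 -386.6] size [ 90.6 197. ] ang 58.6
side strip [298.  98.] 83 zt 0.0394 ctr [ 498.8 -526.3] size [13.7 36.8] ang 88.1
side strip [161. 136.] 1208 zt 0.0874 ctr [ 859.8 -199.5] size [222.3 239.9] ang 69.2
side strip [232. 153.] 355 zt 0.0161 ctr [ 648.  -178.6] size [ 49.2 118.2] ang 89.7
side strip [224. 169.] 411 zt 0.0159 ctr [ 649.9 -102.8] size [ 47.2 118.5] ang 87.5
side strip [216. 185.] 484 zt 0.0162 ctr [651.8 -27. ] size [ 44.  119.1] ang 88.2
side strip [ 94. 210.] 1506 zt 0.0838 ctr [869.7 191.1] size [162.5 181.4] ang 2.2
side strip [207. 204.] 575 zt 0.0160 ctr [654.6  49. ] size [ 45.2 119.5] ang 89.9
side strip [
[... 282 characters left out ...]
4.9] size [26.7 81.2] ang 74.3
scene petal [204. 206.] 126 zt 0.0229 ctr [446.7 -72.7] size [59.6 27.2] ang 2.0
scene petal [166. 231.] 205 zt 0.0231 ctr [ 439.2 -205. ] size [96.4 28.3] ang 7.3
scene strip [427. 203.] 971 zt 0.0811 ctr [882.3 251.6] size [139.9 325.9] ang 1.5
scene strip [298. 211.] 402 zt 0.0160 ctr [654.4  44.7] size [ 40.6 117.3] ang 88.2
scene strip [280. 226.] 459 zt 0.0159 ctr [652.5 -29.2] size [ 39.7 117.5] ang 88.3
scene strip [261. 242.] 521 zt 0.0160 ctr [ 649.7 -104.9] size [ 42.5 117.4] ang 88.0
scene strip [403. 245.] 60 zt 0.0895 ctr [929.6  36.1] size [ 17.5 145.9] ang 19.7
scene strip [240. 259.] 600 zt 0.0158 ctr [ 646.7 -180. ] size [ 41.4 117.7] ang 86.9
```

step_arm:
  motion:
    - {"dx":-0.5,"dy":-0.35,"dz":0.15,"claw":56}
    - {"dx":-1,"dy":-0.7,"dz":0.3,"claw":56}
    - {"dx":-1,"dy":-0.7,"dz":0.3,"claw":56}

```text
$.motion[0]: bad value
```

step_arm:
  motion:
    - {"dx":-0.5,"dy":-0.35,"dz":0.15,"claw":56}
    - {"dx":-1,"dy":-0.7,"dz":0.3,"claw":56}
    - {"dx":-1,"dy":-0.7,"dz":0.3,"claw":56}

```text
$.motion[0]: bad value
```

step_arm:
  motion:
    - {"dx":-0.5,"dy":-0.35,"dz":0.1,"wz":-0.04,"claw":56}
    - {"dx":-1,"dy":-0.7,"dz":0.2,"wz":-0.08,"claw":56}
    - {"dx":-1,"dy":-0.7,"dz":0.2,"wz":-0.117,"claw":56}
    - {"dx":-1,"dy":-0.7,"dz":0.2,"wz":-0.117,"claw":56}
    - {"dx":-1,"dy":-0.7,"dz":0.2,"wz":-0.117,"claw":56}

```text
$.motion[0]: bad value
```

```bash
cat > w.py <<'E'
import sys; from h import *
from scipy.spatial.transform import Rotation as R
s=get_state();print("t",round(s["clock"],2),"tcp",np.round(s["tool_pos"],4),"eul",R.from_quat(s["eef_rot"]).as_matrix().round(3).tolist(),"open",round(s["opening"]*88,1),"qj7",s["q"].round(2))
p,d,c=snap("wrist"); W=world(d,c); hsv=cv2.cvtColor(p,cv2.COLOR_RGB2HSV)
m=cv2.inRange(hsv,(105,100,25),(135,255,255)); k,L,S,C=cv2.connectedComponentsWithStats(m)
for i in range(1,k):
    if S[i,4]<300: continue
    v,u=np.where((L==i)&(d>0)); q=W[v,u]
    if len(q)<100: continue
    zt=np.percentile(q[:,2],80); t=q[q[:,2]>zt-.005]; r=cv2.minAreaRect((t[:,:2]*1000).astype(np.float32))
    mc=t.mean(0)*1000; cv=np.linalg.eigh(np.cov(t[:,:2].T)); a=np.degrees(np.arctan2(cv[1][1,1],cv[1][0,1]))
    print("petal",C[i].round(),S[i],"zt %.4f"%zt,"rect",np.round(r[0],1),np.round(r[1],1),round(r[2],1),"mean",mc.round(1),"long ang",round((a+90)%180-90,1))
if len(sys.argv)>1: cv2.imwrite("pics/"+sys.argv[1],p[...,::-1])
E
python3 w.py w1.png
```

```text
t 0.2 tcp [0.224  0.5831 0.2383] eul [[-0.933, 0.359, -0.0], [0.359, 0.933, -0.001], [-0.0, -0.001, -1.0]] open 87.9 qj7 [-1.17  0.69 -0.19  1.57  0.16  0.9  -0.22]
petal [134. 325.] [122 311  26  31 305] zt 0.0223 rect [303.2 423.6] [ 31.5 285.4] 43.6 mean [378.2 345.4  38.8] long ang -49.2
```

View pics/w1.png

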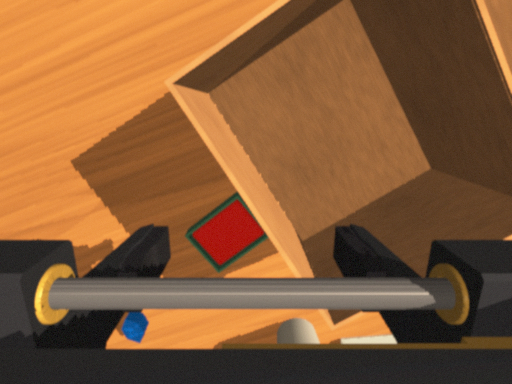

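The wrist view shows the box and red pad; the small petal is at (134,325), low left between the fingers. The rows were refused, so I'll give every key.

step_arm:
  motion:
    - {"dx":-0.5,"dy":-0.35,"dz":0.15,"wx":0,"wy":0,"wz":0,"claw":56}
    - {"dx":-1,"dy":-0.7,"dz":0.3,"wx":0,"wy":0,"wz":0,"claw":56}
    - {"dx":-1,"dy":-0.7,"dz":0.3,"wx":0,"wy":0,"wz":0,"claw":56}
  force: 20

```text
clock: 0.55
tool_pos: [0.2842, 0.494, 0.2129]
eef_rot: [0.187, 0.982, -0.005, 0.002]
contact_force: [0.0, 1.1, 0.3]
opening: 0.753
finger_force: 0.0
```

step_arm:
  motion:
    - {"dx":-0.5,"dy":-0.35,"dz":0.15,"wx":0,"wy":0,"wz":0,"claw":56}
    - {"dx":-1,"dy":-0.7,"dz":0.3,"wx":0,"wy":0,"wz":0,"claw":56}
    - {"dx":-1,"dy":-0.7,"dz":0.3,"wx":0,"wy":0,"wz":0,"claw":56}

```text
clock: 0.85
tool_pos: [0.3379, 0.4133, 0.1892]
eef_rot: [0.188, 0.982, -0.004, 0.001]
contact_force: [0.3, -0.4, 0.5]
opening: 0.641
finger_force: 0.0
```

step_arm:
  motion:
    - {"dx":-0.5,"dy":-0.35,"dz":0.1,"wx":0,"wy":0,"wz":-0.04,"claw":56}
    - {"dx":-1,"dy":-0.7,"dz":0.2,"wx":0,"wy":0,"wz":-0.08,"claw":56}
    - {"dx":-1,"dy":-0.7,"dz":0.2,"wx":0,"wy":0,"wz":-0.117,"claw":56}
    - {"dx":-1,"dy":-0.7,"dz":0.2,"wx":0,"wy":0,"wz":-0.117,"claw":56}
    - {"dx":-1,"dy":-0.7,"dz":0.2,"wx":0,"wy":0,"wz":-0.117,"claw":56}

```text
clock: 1.35
tool_pos: [0.3874, 0.3423, 0.175]
eef_rot: [0.0, 1.0, 0.001, -0.0]
contact_force: [0.1, -0.7, 0.0]
opening: 0.636
finger_force: 0.0
```

```bash
python3 w.py w2.png
```

```text
t 1.35 tcp [0.3874 0.3423 0.175 ] eul [[-1.0, 0.001, -0.0], [0.001, 1.0, 0.002], [0.0, 0.002, -1.0]] open 55.9 qj7 [-0.61  0.66 -0.32  1.95  0.35  0.59  0.4 ]
petal [241. 178.] [228 158  26  42 424] zt 0.0221 rect [391.3 331.3] [31.2 31.9] 46.7 mean [391.3 330.9  21.5] long ang 2.2
petal [ 10. 228.] [  0 194  21  68 736] zt 0.0211 rect [450.5  72.1] [11.  70.1] 80.4 mean [450.1  72.9  20.2] long ang -12.5
```

View pics/w2.png

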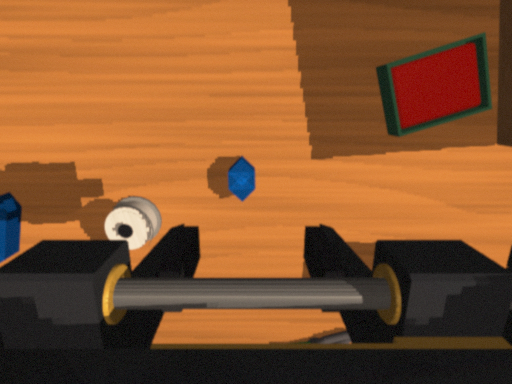

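The small petal sits at (241,178), aligned with the tool x; the spool is at (130,225). Going down onto it.

step_arm:
  motion:
    - {"dx":-0.05,"dy":-0.14,"dz":0.5,"wx":0,"wy":0,"wz":0,"claw":56}
    - {"dx":-0.05,"dy":-0.14,"dz":1,"wx":0,"wy":0,"wz":0,"claw":56}

```text
clock: 1.6
tool_pos: [0.3927, 0.3305, 0.095]
eef_rot: [0.0, 1.0, 0.001, 0.002]
contact_force: [1.6, 0.2, -0.6]
opening: 0.635
finger_force: 0.0
```

step_arm:
  motion:
    - {"dx":0,"dy":0,"dz":0.4,"wx":0,"wy":0,"wz":0,"claw":56}
    - {"dx":0,"dy":0,"dz":0.75,"wx":0,"wy":0,"wz":0,"claw":56}
    - {"dx":0,"dy":0,"dz":1,"wx":0,"wy":0,"wz":0,"claw":56}

```text
clock: 1.9
tool_pos: [0.3906, 0.3311, 0.0131]
eef_rot: [-0.001, 1.0, 0.0, -0.0]
contact_force: [-0.4, 0.3, 0.3]
opening: 0.632
finger_force: 0.0
```

step_arm:
  motion:
    - {"dx":0,"dy":0,"dz":0.1,"wx":0,"wy":0,"wz":0,"claw":56}
    - {"dx":0,"dy":0,"dz":0.1,"wx":0,"wy":0,"wz":0,"claw":24}
    - {"dx":0,"dy":0,"dz":0.1,"wx":0,"wy":0,"wz":0,"claw":20}
    - {"dx":0,"dy":0,"dz":0.1,"wx":0,"wy":0,"wz":0,"claw":20}
    - {"dx":0,"dy":0,"dz":0.1,"wx":0,"wy":0,"wz":0,"claw":20}
    - {"dx":0,"dy":0,"dz":0.1,"wx":0,"wy":0,"wz":0,"claw":20}
    - {"dx":0,"dy":0,"dz":0.1,"wx":0,"wy":0,"wz":0,"claw":20}

```text
clock: 2.6
tool_pos: [0.3925, 0.3301, 0.0078]
eef_rot: [-0.0, 1.0, 0.001, 0.001]
contact_force: [-0.8, 0.3, 5.7]
opening: 0.311
finger_force: 20.0
```

step_arm:
  motion:
    - {"dx":0,"dy":0,"dz":-0.3,"wx":0,"wy":0,"wz":0,"claw":20}
    - {"dx":0,"dy":0,"dz":-0.7,"wx":0,"wy":0,"wz":0,"claw":20}
    - {"dx":0,"dy":0,"dz":-1,"wx":0,"wy":0,"wz":0,"claw":20}

```text
clock: 2.9
tool_pos: [0.3921, 0.3292, 0.0883]
eef_rot: [-0.0, 1.0, 0.0, 0.0]
contact_force: [-0.3, -0.3, -1.3]
opening: 0.315
finger_force: 20.0
```

step_arm:
  motion:
    - {"dx":-0.2,"dy":-0.3,"dz":0,"wx":0,"wy":0,"wz":0,"claw":20}
    - {"dx":-0.37,"dy":-0.65,"dz":0,"wx":0,"wy":0,"wz":0,"claw":20}
    - {"dx":-0.53,"dy":-1,"dz":0,"wx":0,"wy":0,"wz":0,"claw":20}

```text
clock: 3.2
tool_pos: [0.4351, 0.2485, 0.0873]
eef_rot: [-0.0, 1.0, 0.0, 0.001]
contact_force: [0.5, -0.2, -0.6]
opening: 0.315
finger_force: 20.0
```

step_arm:
  motion:
    - {"dx":-0.2,"dy":-0.33,"dz":0,"wx":0,"wy":0,"wz":0,"claw":20}
    - {"dx":-0.37,"dy":-0.66,"dz":0,"wx":0,"wy":0,"wz":0,"claw":20}
    - {"dx":-0.53,"dy":-1,"dz":0,"wx":0,"wy":0,"wz":0,"claw":20}

```text
clock: 3.5
tool_pos: [0.4775, 0.1681, 0.087]
eef_rot: [-0.0, 1.0, 0.0, 0.0]
contact_force: [0.1, -0.4, -0.1]
opening: 0.314
finger_force: 20.0
```

step_arm:
  motion:
    - {"dx":-0.2,"dy":-0.33,"dz":0,"wx":0,"wy":0,"wz":0,"claw":20}
    - {"dx":-0.37,"dy":-0.66,"dz":0,"wx":0,"wy":0,"wz":0,"claw":20}
    - {"dx":-0.53,"dy":-1,"dz":0,"wx":0,"wy":0,"wz":0,"claw":20}

```text
clock: 3.8
tool_pos: [0.5199, 0.0881, 0.087]
eef_rot: [-0.0, 1.0, 0.0, 0.0]
contact_force: [0.7, 0.9, -1.5]
opening: 0.317
finger_force: 20.0
```

step_arm:
  motion:
    - {"dx":-0.2,"dy":-0.33,"dz":0,"wx":0,"wy":0,"wz":0,"claw":20}
    - {"dx":-0.37,"dy":-0.66,"dz":0,"wx":0,"wy":0,"wz":0,"claw":20}
    - {"dx":-0.53,"dy":-1,"dz":0,"wx":0,"wy":0,"wz":0,"claw":20}

```text
clock: 4.1
tool_pos: [0.5622, 0.008, 0.0869]
eef_rot: [-0.0, 1.0, -0.0, 0.0]
contact_force: [0.1, 0.4, -1.5]
opening: 0.319
finger_force: 20.0
```

step_arm:
  motion:
    - {"dx":-0.2,"dy":-0.33,"dz":0,"wx":0,"wy":0,"wz":0,"claw":20}
    - {"dx":-0.37,"dy":-0.66,"dz":0,"wx":0,"wy":0,"wz":0,"claw":20}
    - {"dx":-0.53,"dy":-1,"dz":0,"wx":0,"wy":0,"wz":0,"claw":20}

```text
clock: 4.4
tool_pos: [0.6045, -0.072, 0.0869]
eef_rot: [-0.0, 1.0, -0.0, -0.0]
contact_force: [0.6, -0.4, -1.1]
opening: 0.315
finger_force: 20.0
```

step_arm:
  motion:
    - {"dx":-0.2,"dy":-0.33,"dz":0,"wx":0,"wy":0,"wz":0,"claw":20}
    - {"dx":-0.37,"dy":-0.66,"dz":0,"wx":0,"wy":0,"wz":0,"claw":20}
    - {"dx":-0.53,"dy":-1,"dz":0,"wx":0,"wy":0,"wz":0,"claw":20}

```text
clock: 4.7
tool_pos: [0.6468, -0.1519, 0.0868]
eef_rot: [-0.0, 1.0, 0.0, -0.0]
contact_force: [0.8, 0.2, -0.7]
opening: 0.312
finger_force: 20.0
```

step_arm:
  motion:
    - {"dx":0,"dy":-0.37,"dz":0,"wx":0,"wy":0,"wz":0.01,"claw":20}
    - {"dx":0,"dy":-0.37,"dz":0,"wx":0,"wy":0,"wz":0.01,"claw":20}
    - {"dx":0,"dy":-0.37,"dz":0,"wx":0,"wy":0,"wz":0.01,"claw":20}

```text
clock: 5.0
tool_pos: [0.646, -0.1809, 0.0865]
eef_rot: [0.016, 1.0, 0.0, -0.0]
contact_force: [0.5, 0.8, -0.8]
opening: 0.314
finger_force: 20.0
```

```bash
python3 w.py w3.png
```

```text
t 5.0 tcp [ 0.646  -0.1809  0.0865] eul [[-0.999, 0.032, -0.001], [0.032, 0.999, 0.0], [0.001, -0.0, -1.0]] open 27.6 qj7 [ 0.44  0.97 -0.46  1.51  0.54  0.79  1.3 ]
petal [252. 243.] [ 222  198   60   80 2574] zt 0.1005 rect [ 644.7 -181.3] [32.3 32.6] 43.6 mean [ 642.2 -181.3  100. ] long ang -3.3
```

View pics/w3.png

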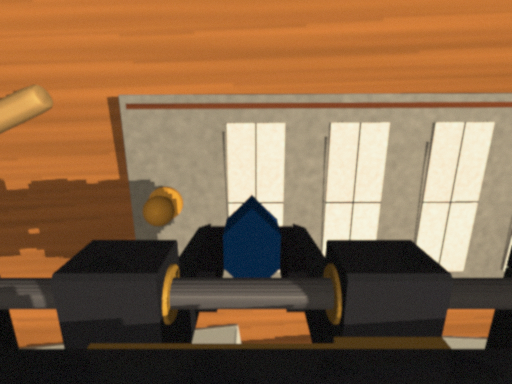

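The petal is held straight at (252,243), above the strip next to the knob at (165,205), with the strip's lengthwise line parallel. I'll lower it.

step_arm:
  motion:
    - {"dx":-0.02,"dy":0.02,"dz":0.3,"wx":0,"wy":0,"wz":0,"claw":20}
    - {"dx":-0.02,"dy":0.02,"dz":0.55,"wx":0,"wy":0,"wz":0,"claw":20}
    - {"dx":-0.02,"dy":0.02,"dz":0.7,"wx":0,"wy":0,"wz":0,"claw":20}
    - {"dx":-0.02,"dy":0.02,"dz":0.76,"wx":0,"wy":0,"wz":0,"claw":20}
    - {"dx":-0.02,"dy":0.02,"dz":0.8,"wx":0,"wy":0,"wz":0,"claw":20}
    - {"dx":-0.02,"dy":0.02,"dz":0.8,"wx":0,"wy":0,"wz":0,"claw":20}

```text
clock: 5.65
tool_pos: [0.6486, -0.1781, 0.023]
eef_rot: [0.015, 1.0, 0.0, 0.0]
contact_force: [-0.5, -0.4, -0.7]
opening: 0.316
finger_force: 20.0
```

step_arm:
  motion:
    - {"dx":0,"dy":0,"dz":0.015,"wx":0,"wy":0,"wz":0,"claw":20}
    - {"dx":0,"dy":0,"dz":0.015,"wx":0,"wy":0,"wz":0,"claw":20}
    - {"dx":0,"dy":0,"dz":0.015,"wx":0,"wy":0,"wz":0,"claw":34}
    - {"dx":0,"dy":0,"dz":0.015,"wx":0,"wy":0,"wz":0,"claw":50}
    - {"dx":0,"dy":0,"dz":0.015,"wx":0,"wy":0,"wz":0,"claw":50}
    - {"dx":0,"dy":0,"dz":0.015,"wx":0,"wy":0,"wz":0,"claw":50}

```text
clock: 6.25
tool_pos: [0.6485, -0.1785, 0.0216]
eef_rot: [0.015, 1.0, 0.0, 0.0]
contact_force: [0.1, -0.7, 0.4]
opening: 0.565
finger_force: 0.0
```

step_arm:
  motion:
    - {"dx":0,"dy":0,"dz":-0.4,"wx":0,"wy":0,"wz":0,"claw":50}
    - {"dx":0,"dy":0,"dz":-1,"wx":0,"wy":0,"wz":0,"claw":50}
    - {"dx":0,"dy":0,"dz":-1,"wx":0,"wy":0,"wz":0,"claw":50}

```text
clock: 6.55
tool_pos: [0.653, -0.1786, 0.1079]
eef_rot: [0.016, 1.0, -0.0, 0.006]
contact_force: [0.7, -0.4, -0.2]
opening: 0.571
finger_force: 0.0
```

```bash
python3 w.py; python3 m.py | grep -E "petal|zt 0.01[56]"
```

```text
t 6.55 tcp [ 0.653  -0.1786  0.1079] eul [[-0.999, 0.031, 0.012], [0.031, 1.0, -0.001], [-0.012, -0.001, -1.0]] open 50.2 qj7 [ 0.44  0.94 -0.47  1.5   0.53  0.82  1.31]
petal [251. 190.] [233 160  36  59 697] zt 0.0360 rect [ 647.1 -179.1] [31.1 31.7] 43.2 mean [ 646.7 -179.3   35.5] long ang -10.5
side petal [231. 149.] 86 zt 0.0376 ctr [ 646.7 -174.4] size [27.4 30.1] ang 42.6
side petal [307. 158.] 327 zt 0.0234 ctr [ 437.6 -198. ] size [97.3 29.6] ang 9.6
side petal [299. 186.] 226 zt 0.0234 ctr [443.4 -67.1] size [31.  56.2] ang 88.3
side petal [291. 221.] 391 zt 0.0236 ctr [449.2  64.3] size [28.2 76.7] ang 76.4
side strip [232. 154.] 242 zt 0.0164 ctr [ 647.6 -175. ] size [ 44.8 117.5] ang 87.0
side strip [224. 169.] 408 zt 0.0162 ctr [ 650.  -100.7] size [ 47.  118.1] ang 89.2
side strip [216. 186.] 480 zt 0.0160 ctr [651.7 -26.4] size [ 43.8 118.4] ang 89.7
side strip [207. 204.] 570 zt 0.0159 ctr [654.6  48.4] size [ 44.4 119.5] ang 88.1
scene petal [165. 230.] 211 zt 0.0228 ctr [ 438.9 -205.3] size [96.9 27.5] ang 6.1
scene petal [238. 255.] 135 zt 0.0372 ctr [ 648.1 -180.3] size [28.3 33.2] ang 39.2
scene strip [298. 211.] 425 zt 0.0160 ctr [653.1  45.7] size [ 44.2 119.8] ang 87.6
scene strip [280. 226.] 494 zt 0.0160 ctr [651.2 -29.7] size [ 43.8 119.3] ang 89.0
scene strip [261. 242.] 557 zt 0.0160 ctr [ 647.9 -105.2] size [ 42.3 119.1] ang 87.5
scene strip [223. 251.] 150 zt 0.0159 ctr [ 605.3 -178.6] size [38.9 36.8] ang 84.2
scene strip [253. 265.] 236 zt 0.0158 ctr [ 680.3 -180.9] size [42.3 53.2] ang 88.3
```

step_arm:
  motion:
    - {"dx":0.43,"dy":0.21,"dz":-0.2,"wx":0,"wy":0,"wz":0,"claw":56}
    - {"dx":0.86,"dy":0.42,"dz":-0.2,"wx":0,"wy":0,"wz":0,"claw":56}

```text
clock: 6.9
tool_pos: [0.58, -0.1426, 0.1169]
eef_rot: [0.016, 1.0, 0.0, 0.0]
contact_force: [0.1, 0.6, -0.6]
opening: 0.635
finger_force: 0.0
```

step_arm:
  motion:
    - {"dx":0.43,"dy":0.21,"dz":-0.2,"wx":0,"wy":0,"wz":0,"claw":56}
    - {"dx":0.86,"dy":0.42,"dz":-0.2,"wx":0,"wy":0,"wz":0,"claw":56}

```text
clock: 7.1
tool_pos: [0.5112, -0.1065, 0.1333]
eef_rot: [0.016, 1.0, 0.0, -0.0]
contact_force: [0.4, -0.3, -0.4]
opening: 0.638
finger_force: 0.0
```

step_arm:
  motion:
    - {"dx":0.43,"dy":0.21,"dz":-0.2,"wx":0,"wy":0,"wz":0,"claw":56}
    - {"dx":0.86,"dy":0.42,"dz":-0.2,"wx":0,"wy":0,"wz":0,"claw":56}
    - {"dx":0.86,"dy":0.42,"dz":-0.2,"wx":0,"wy":0,"wz":0,"claw":56}
    - {"dx":0.86,"dy":0.42,"dz":-0.2,"wx":0,"wy":0,"wz":0,"claw":56}

```text
clock: 7.5
tool_pos: [0.4443, -0.0713, 0.1488]
eef_rot: [0.015, 1.0, -0.0, -0.001]
contact_force: [-0.3, 0.7, 0.1]
opening: 0.635
finger_force: 0.0
```

```bash
python3 w.py w4.png
```

```text
t 7.5 tcp [ 0.4443 -0.0713  0.1488] eul [[-1.0, 0.029, -0.002], [0.029, 1.0, -0.0], [0.002, -0.0, -1.0]] open 55.9 qj7 [ 0.31  0.66 -0.4   2.16  0.59  0.44  0.98]
petal [116. 177.] [  87  125   57  106 2015] zt 0.0221 rect [ 437.7 -202.6] [102.5  29. ] 6.4 mean [ 437.6 -202.3   21.5] long ang 6.5
petal [388. 180.] [ 361  142   54   84 1753] zt 0.0219 rect [451.  59.] [27.7 82.4] 75.1 mean [448.1  59.7  21.3] long ang -14.8
petal [252. 181.] [237 149  31  66 800] zt 0.0221 rect [444.3 -71. ] [63.3 26.7] 2.2 mean [443.9 -71.   21.6] long ang 2.3
```

View pics/w4.png

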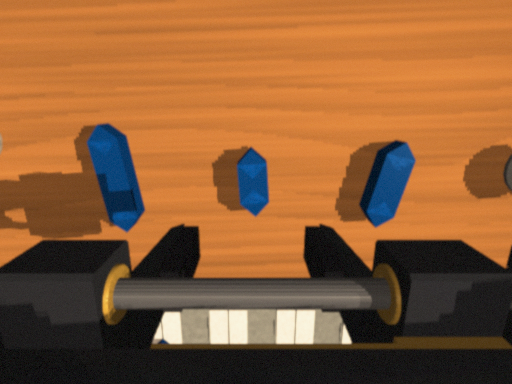

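All three remaining petals are visible: 106 at (116,177), 66 right below the tool at (252,181), and 86 at (388,180). Next I take the 66.

step_arm:
  motion:
    - {"dx":0,"dy":0,"dz":0.5,"wx":0,"wy":0,"wz":-0.022,"claw":56}
    - {"dx":0,"dy":0,"dz":1,"wx":0,"wy":0,"wz":-0.022,"claw":56}

```text
clock: 7.75
tool_pos: [0.4478, -0.0724, 0.0685]
eef_rot: [-0.019, 1.0, 0.0, 0.002]
contact_force: [1.1, -0.4, -0.6]
opening: 0.639
finger_force: 0.0
```

step_arm:
  motion:
    - {"dx":0,"dy":0,"dz":0.35,"wx":0,"wy":0,"wz":0,"claw":56}
    - {"dx":0,"dy":0,"dz":0.65,"wx":0,"wy":0,"wz":0,"claw":56}
    - {"dx":0,"dy":0,"dz":0.77,"wx":0,"wy":0,"wz":0,"claw":50}
    - {"dx":0,"dy":0,"dz":0.77,"wx":0,"wy":0,"wz":0,"claw":20}
    - {"dx":0,"dy":0,"dz":0.77,"wx":0,"wy":0,"wz":0,"claw":20}
    - {"dx":0,"dy":0,"dz":0.77,"wx":0,"wy":0,"wz":0,"claw":20}
    - {"dx":0,"dy":0,"dz":0.77,"wx":0,"wy":0,"wz":0,"claw":20}
    - {"dx":0,"dy":0,"dz":0.77,"wx":0,"wy":0,"wz":0,"claw":20}

```text
clock: 8.55
tool_pos: [0.4457, -0.0717, 0.0077]
eef_rot: [-0.019, 1.0, -0.0, 0.0]
contact_force: [-1.0, -0.3, -0.2]
opening: 0.315
finger_force: 20.0
```

step_arm:
  motion:
    - {"dx":0,"dy":0,"dz":-0.3,"wx":0,"wy":0,"wz":0,"claw":20}
    - {"dx":0,"dy":0,"dz":-0.7,"wx":0,"wy":0,"wz":0.022,"claw":20}
    - {"dx":0,"dy":0,"dz":-1,"wx":0,"wy":0,"wz":0.022,"claw":20}
    - {"dx":0,"dy":0,"dz":-1,"wx":0,"wy":0,"wz":0.022,"claw":20}

```text
clock: 8.95
tool_pos: [0.4467, -0.0702, 0.0916]
eef_rot: [0.016, 1.0, 0.002, 0.003]
contact_force: [0.8, -0.6, -0.8]
opening: 0.315
finger_force: 20.0
```

step_arm:
  motion:
    - {"dx":-0.3,"dy":-0.04,"dz":0,"wx":0,"wy":0,"wz":0,"claw":20}
    - {"dx":-0.86,"dy":-0.11,"dz":0,"wx":0,"wy":0,"wz":0,"claw":20}

```text
clock: 9.15
tool_pos: [0.5112, -0.0828, 0.088]
eef_rot: [0.014, 1.0, -0.001, -0.002]
contact_force: [1.2, 0.3, -1.1]
opening: 0.317
finger_force: 20.0
```

step_arm:
  motion:
    - {"dx":-0.43,"dy":-0.05,"dz":0,"wx":0,"wy":0,"wz":0,"claw":20}
    - {"dx":-0.86,"dy":-0.11,"dz":0,"wx":0,"wy":0,"wz":0,"claw":20}

```text
clock: 9.35
tool_pos: [0.5834, -0.0941, 0.0873]
eef_rot: [0.016, 1.0, -0.0, -0.0]
contact_force: [0.2, 0.8, -0.5]
opening: 0.314
finger_force: 20.0
```

step_arm:
  motion:
    - {"dx":-0.43,"dy":-0.05,"dz":0,"wx":0,"wy":0,"wz":0,"claw":20}
    - {"dx":-0.86,"dy":-0.11,"dz":0,"wx":0,"wy":0,"wz":0,"claw":20}
    - {"dx":-0.86,"dy":-0.11,"dz":0,"wx":0,"wy":0,"wz":0,"claw":20}
    - {"dx":-0.86,"dy":-0.11,"dz":0,"wx":0,"wy":0,"wz":0,"claw":20}

```text
clock: 9.75
tool_pos: [0.6501, -0.1043, 0.0867]
eef_rot: [0.015, 1.0, -0.0, -0.001]
contact_force: [-0.7, 0.5, -1.0]
opening: 0.319
finger_force: 20.0
```

step_arm:
  motion:
    - {"dx":0,"dy":0,"dz":0.35,"wx":0,"wy":0,"wz":0,"claw":20}
    - {"dx":0,"dy":0,"dz":0.6,"wx":0,"wy":0,"wz":0,"claw":20}
    - {"dx":0,"dy":0,"dz":0.72,"wx":0,"wy":0,"wz":0,"claw":20}
    - {"dx":0,"dy":0,"dz":0.77,"wx":0,"wy":0,"wz":0,"claw":20}
    - {"dx":0,"dy":0,"dz":0.77,"wx":0,"wy":0,"wz":0,"claw":20}
    - {"dx":0,"dy":0,"dz":0.77,"wx":0,"wy":0,"wz":0,"claw":20}

```text
clock: 10.35
tool_pos: [0.6512, -0.104, 0.0271]
eef_rot: [0.015, 1.0, 0.0, 0.001]
contact_force: [0.2, 0.5, 0.1]
opening: 0.315
finger_force: 20.0
```

```bash
python3 w.py
```

```text
t 10.35 tcp [ 0.6512 -0.104   0.0271] eul [[-1.0, 0.031, 0.001], [0.031, 1.0, 0.0], [-0.001, 0.0, -1.0]] open 27.7 qj7 [ 0.39  1.07 -0.59  1.56  0.79  0.76  0.99]
petal [251. 235.] [ 221  178   62  100 3442] zt 0.0425 rect [ 640.3 -104.1] [29.  46.7] 87.3 mean [ 642.4 -104.2   42. ] long ang -1.2
petal [111. 224.] [  74  194   72   59 1661] zt 0.0359 rect [ 633.4 -164.9] [23.3 62.6] 16.9 mean [ 636.7 -177.1   36.9] long ang -67.6
```

step_arm:
  motion:
    - {"dx":0,"dy":0,"dz":0.04,"wx":0,"wy":0,"wz":0,"claw":20}
    - {"dx":0,"dy":0,"dz":0.065,"wx":0,"wy":0,"wz":0,"claw":20}
    - {"dx":0,"dy":0,"dz":0.07,"wx":0,"wy":0,"wz":0,"claw":20}
    - {"dx":0,"dy":0,"dz":0.07,"wx":0,"wy":0,"wz":0,"claw":34}
    - {"dx":0,"dy":0,"dz":0.07,"wx":0,"wy":0,"wz":0,"claw":50}
    - {"dx":0,"dy":0,"dz":0.07,"wx":0,"wy":0,"wz":0,"claw":50}
    - {"dx":0,"dy":0,"dz":0.07,"wx":0,"wy":0,"wz":0,"claw":50}

```text
clock: 11.1
tool_pos: [0.6508, -0.1041, 0.0208]
eef_rot: [0.015, 1.0, 0.0, 0.0]
contact_force: [-0.2, 0.1, 0.3]
opening: 0.569
finger_force: 0.0
```

step_arm:
  motion:
    - {"dx":0,"dy":0,"dz":-0.4,"wx":0,"wy":0,"wz":0,"claw":50}
    - {"dx":0,"dy":0,"dz":-1,"wx":0,"wy":0,"wz":0,"claw":50}
    - {"dx":0,"dy":0,"dz":-1,"wx":0,"wy":0,"wz":0,"claw":50}
    - {"dx":0,"dy":0,"dz":-1,"wx":0,"wy":0,"wz":0,"claw":50}

```text
clock: 11.5
tool_pos: [0.6515, -0.1042, 0.102]
eef_rot: [0.015, 1.0, -0.0, 0.001]
contact_force: [-0.3, -0.6, 0.2]
opening: 0.561
finger_force: 0.0
```

```bash
python3 w.py
```

```text
t 11.5 tcp [ 0.6515 -0.1042  0.102 ] eul [[-1.0, 0.031, 0.003], [0.031, 1.0, -0.0], [-0.003, -0.0, -1.0]] open 49.4 qj7 [ 0.42  0.97 -0.65  1.54  0.72  0.87  1.04]
petal [251. 195.] [ 233  153   37   85 1304] zt 0.0360 rect [ 648.6 -105. ] [26.8 63. ] 88.9 mean [ 647.3 -104.7   35.5] long ang -3.2
petal [155. 196.] [ 133  167   44   59 1201] zt 0.0360 rect [ 646.8 -178.9] [30.8 31.8] 43.5 mean [ 646.1 -178.5   35.4] long ang -7.1
```

step_arm:
  motion:
    - {"dx":0.4,"dy":0.3,"dz":0,"wx":0,"wy":0,"wz":0,"claw":56}
    - {"dx":0.86,"dy":0.65,"dz":0,"wx":0,"wy":0,"wz":0,"claw":56}
    - {"dx":0.86,"dy":0.65,"dz":0,"wx":0,"wy":0,"wz":0,"claw":56}

```text
clock: 11.85
tool_pos: [0.5755, -0.0451, 0.0989]
eef_rot: [0.01, 1.0, 0.001, -0.006]
contact_force: [0.2, 0.8, 0.8]
opening: 0.634
finger_force: 0.0
```

step_arm:
  motion:
    - {"dx":0.4,"dy":0.3,"dz":0,"wx":0,"wy":0,"wz":0,"claw":56}
    - {"dx":0.86,"dy":0.65,"dz":0,"wx":0,"wy":0,"wz":0,"claw":56}
    - {"dx":0.86,"dy":0.65,"dz":0,"wx":0,"wy":0,"wz":0,"claw":56}

```text
clock: 12.15
tool_pos: [0.5102, 0.0081, 0.0998]
eef_rot: [0.011, 1.0, 0.001, -0.004]
contact_force: [0.4, -0.3, -0.8]
opening: 0.641
finger_force: 0.0
```

step_arm:
  motion:
    - {"dx":0.4,"dy":0.3,"dz":0,"wx":0,"wy":0,"wz":0.04,"claw":56}
    - {"dx":0.86,"dy":0.66,"dz":0,"wx":0,"wy":0,"wz":0.073,"claw":56}
    - {"dx":0.86,"dy":0.66,"dz":0,"wx":0,"wy":0,"wz":0.073,"claw":56}
    - {"dx":0.86,"dy":0.66,"dz":0,"wx":0,"wy":0,"wz":0.073,"claw":56}

```text
clock: 12.55
tool_pos: [0.4488, 0.0595, 0.1002]
eef_rot: [0.128, 0.992, -0.001, -0.001]
contact_force: [1.1, -0.3, -0.4]
opening: 0.633
finger_force: 0.0
```

```bash
python3 w.py
```

```text
t 12.55 tcp [0.4488 0.0595 0.1002] eul [[-0.967, 0.253, -0.001], [0.253, 0.967, -0.001], [0.001, -0.002, -1.0]] open 55.7 qj7 [ 0.01  0.76 -0.4   2.18  0.85  0.36  0.21]
petal [253. 196.] [ 236  146   35  103 1565] zt 0.0221 rect [450.4  59.5] [26.9 83.3] 75.0 mean [448.8  59.9  21.6] long ang -14.3
```

step_arm:
  motion:
    - {"dx":-0.02,"dy":0,"dz":0.4,"wx":0,"wy":0,"wz":0,"claw":56}
    - {"dx":-0.02,"dy":0,"dz":0.8,"wx":0,"wy":0,"wz":0,"claw":56}

```text
clock: 12.8
tool_pos: [0.4534, 0.0567, 0.0359]
eef_rot: [0.132, 0.991, 0.001, 0.002]
contact_force: [0.6, 0.1, -1.5]
opening: 0.635
finger_force: 0.0
```

step_arm:
  motion:
    - {"dx":0,"dy":0,"dz":0.25,"wx":0,"wy":0,"wz":0,"claw":56}
    - {"dx":0,"dy":0,"dz":0.36,"wx":0,"wy":0,"wz":0,"claw":56}
    - {"dx":0,"dy":0,"dz":0.36,"wx":0,"wy":0,"wz":0,"claw":20}
    - {"dx":0,"dy":0,"dz":0.36,"wx":0,"wy":0,"wz":0,"claw":20}
    - {"dx":0,"dy":0,"dz":0.36,"wx":0,"wy":0,"wz":0,"claw":20}
    - {"dx":0,"dy":0,"dz":0.36,"wx":0,"wy":0,"wz":0,"claw":20}
    - {"dx":0,"dy":0,"dz":0.36,"wx":0,"wy":0,"wz":0,"claw":20}

```text
clock: 13.5
tool_pos: [0.4511, 0.0581, 0.008]
eef_rot: [0.13, 0.991, 0.0, 0.0]
contact_force: [-0.7, 0.1, -1.0]
opening: 0.317
finger_force: 20.0
```

step_arm:
  motion:
    - {"dx":0,"dy":0,"dz":-0.3,"wx":0,"wy":0,"wz":0,"claw":20}
    - {"dx":0,"dy":0,"dz":-0.7,"wx":0,"wy":0,"wz":-0.03,"claw":20}
    - {"dx":0,"dy":0,"dz":-1,"wx":0,"wy":0,"wz":-0.073,"claw":20}
    - {"dx":0,"dy":0,"dz":-1,"wx":0,"wy":0,"wz":-0.073,"claw":20}
    - {"dx":0,"dy":0,"dz":-1,"wx":0,"wy":0,"wz":-0.073,"claw":20}

```text
clock: 14.0
tool_pos: [0.4514, 0.0583, 0.0896]
eef_rot: [0.016, 1.0, 0.001, 0.001]
contact_force: [-0.4, -0.0, -1.5]
opening: 0.314
finger_force: 20.0
```

step_arm:
  motion:
    - {"dx":-0.3,"dy":-0.12,"dz":0,"wx":0,"wy":0,"wz":0,"claw":20}
    - {"dx":-0.85,"dy":-0.335,"dz":0,"wx":0,"wy":0,"wz":0,"claw":20}

```text
clock: 14.2
tool_pos: [0.5157, 0.0308, 0.0873]
eef_rot: [0.013, 1.0, -0.0, -0.002]
contact_force: [1.9, 0.4, -2.3]
opening: 0.313
finger_force: 20.0
```

step_arm:
  motion:
    - {"dx":-0.43,"dy":-0.17,"dz":0,"wx":0,"wy":0,"wz":0,"claw":20}
    - {"dx":-0.85,"dy":-0.335,"dz":0,"wx":0,"wy":0,"wz":0,"claw":20}

```text
clock: 14.4
tool_pos: [0.586, -0.0008, 0.0864]
eef_rot: [0.017, 1.0, -0.001, -0.001]
contact_force: [0.5, 0.9, -1.1]
opening: 0.317
finger_force: 20.0
```

step_arm:
  motion:
    - {"dx":-0.43,"dy":-0.17,"dz":0,"wx":0,"wy":0,"wz":0,"claw":20}
    - {"dx":-0.85,"dy":-0.335,"dz":0,"wx":0,"wy":0,"wz":0,"claw":20}
    - {"dx":-0.85,"dy":-0.335,"dz":0,"wx":0,"wy":0,"wz":0,"claw":20}
    - {"dx":-0.85,"dy":-0.335,"dz":0,"wx":0,"wy":0,"wz":0,"claw":20}

```text
clock: 14.8
tool_pos: [0.6515, -0.0285, 0.0859]
eef_rot: [0.016, 1.0, -0.001, -0.001]
contact_force: [-0.6, -0.2, -0.9]
opening: 0.32
finger_force: 20.0
```

step_arm:
  motion:
    - {"dx":0,"dy":0,"dz":0.35,"wx":0,"wy":0,"wz":0,"claw":20}
    - {"dx":0,"dy":0,"dz":0.6,"wx":0,"wy":0,"wz":0,"claw":20}
    - {"dx":0,"dy":0,"dz":0.72,"wx":0,"wy":0,"wz":0,"claw":20}
    - {"dx":0,"dy":0,"dz":0.77,"wx":0,"wy":0,"wz":0,"claw":20}
    - {"dx":0,"dy":0,"dz":0.77,"wx":0,"wy":0,"wz":0,"claw":20}
    - {"dx":0,"dy":0,"dz":0.77,"wx":0,"wy":0,"wz":0,"claw":20}

```text
clock: 15.4
tool_pos: [0.6527, -0.0278, 0.0271]
eef_rot: [0.015, 1.0, 0.0, 0.001]
contact_force: [0.6, -0.3, -1.0]
opening: 0.317
finger_force: 20.0
```

```bash
python3 w.py w5.png
```

```text
t 15.4 tcp [ 0.6527 -0.0278  0.0271] eul [[-1.0, 0.031, 0.001], [0.031, 1.0, 0.0], [-0.001, 0.0, -1.0]] open 27.9 qj7 [ 0.3   1.08 -0.64  1.58  0.85  0.77  0.82]
petal [251. 228.] [ 222  160   60  118 3825] zt 0.0411 rect [637.4 -27.6] [29.1 57.5] 86.6 mean [640.4 -27.9  40.6] long ang -1.9
petal [106. 216.] [  67  175   76   80 2530] zt 0.0359 rect [630.8 -91.4] [32.9 61.3] 10.9 mean [ 634.4 -102.8   36.2] long ang -59.8
petal [  6. 236.] [  0 210  16  54 421] zt 0.0223 rect [ 652.6 -167. ] [ 7.8 30.1] 74.2 mean [ 650.2 -165.5   20.9] long ang -8.3
```

View pics/w5.png

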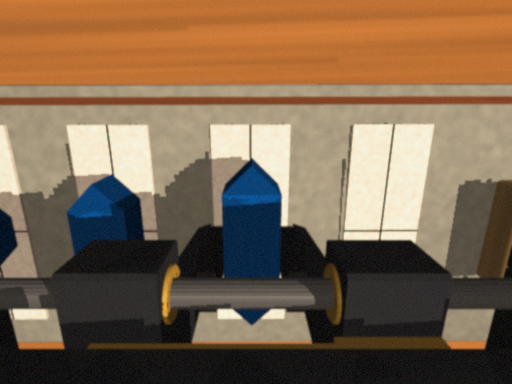

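The 86 hangs straight and centred over the third strip, at (251,228). Lowering the last 5 mm and releasing.

step_arm:
  motion:
    - {"dx":0,"dy":0,"dz":0.035,"wx":0,"wy":0,"wz":0,"claw":20}
    - {"dx":0,"dy":0,"dz":0.06,"wx":0,"wy":0,"wz":0,"claw":20}
    - {"dx":0,"dy":0,"dz":0.068,"wx":0,"wy":0,"wz":0,"claw":20}
    - {"dx":0,"dy":0,"dz":0.068,"wx":0,"wy":0,"wz":0,"claw":34}
    - {"dx":0,"dy":0,"dz":0.068,"wx":0,"wy":0,"wz":0,"claw":50}
    - {"dx":0,"dy":0,"dz":0.068,"wx":0,"wy":0,"wz":0,"claw":50}
    - {"dx":0,"dy":0,"dz":0.068,"wx":0,"wy":0,"wz":0,"claw":50}

```text
clock: 16.15
tool_pos: [0.6521, -0.0281, 0.0208]
eef_rot: [0.015, 1.0, 0.0, -0.0]
contact_force: [0.8, 1.1, -0.3]
opening: 0.566
finger_force: 0.0
```

step_arm:
  motion:
    - {"dx":0,"dy":0,"dz":-0.4,"wx":0,"wy":0,"wz":0,"claw":50}
    - {"dx":0,"dy":0,"dz":-1,"wx":0,"wy":0,"wz":0,"claw":50}
    - {"dx":0,"dy":0,"dz":-1,"wx":0,"wy":0,"wz":0,"claw":50}
    - {"dx":0,"dy":0,"dz":-1,"wx":0,"wy":0,"wz":0,"claw":50}

```text
clock: 16.55
tool_pos: [0.6529, -0.0281, 0.102]
eef_rot: [0.015, 1.0, 0.0, 0.001]
contact_force: [-0.9, -0.3, -0.8]
opening: 0.566
finger_force: 0.0
```

```bash
python3 w.py
```

```text
t 16.55 tcp [ 0.6529 -0.0281  0.102 ] eul [[-1.0, 0.031, 0.002], [0.031, 1.0, 0.0], [-0.002, 0.0, -1.0]] open 49.8 qj7 [ 0.33  0.98 -0.7   1.56  0.76  0.88  0.88]
petal [251. 195.] [ 233  142   37  108 1745] zt 0.0361 rect [650.2 -29. ] [26.8 82.9] 87.9 mean [648.2 -28.7  35.5] long ang -2.0
petal [152. 196.] [ 129  154   47   84 1931] zt 0.0361 rect [ 647.4 -104.5] [28.6 62.3] 87.9 mean [ 647.7 -104.3   35.5] long ang -2.5
petal [ 58. 197.] [  30  167   55   61 1583] zt 0.0360 rect [ 647.6 -178.6] [32.7 32.7] 43.5 mean [ 647.1 -177.3   35.4] long ang -2.1
```

step_arm:
  motion:
    - {"dx":0.4,"dy":-0.35,"dz":0,"wx":0,"wy":0,"wz":0,"claw":56}
    - {"dx":0.87,"dy":-0.75,"dz":0,"wx":0,"wy":0,"wz":0,"claw":56}
    - {"dx":0.87,"dy":-0.75,"dz":0,"wx":0,"wy":0,"wz":0,"claw":56}

```text
clock: 16.9
tool_pos: [0.5725, -0.093, 0.0977]
eef_rot: [0.018, 1.0, -0.004, -0.007]
contact_force: [0.6, -0.7, -0.0]
opening: 0.64
finger_force: 0.0
```

step_arm:
  motion:
    - {"dx":0.4,"dy":-0.35,"dz":0,"wx":0,"wy":0,"wz":0,"claw":56}
    - {"dx":0.87,"dy":-0.75,"dz":0,"wx":0,"wy":0,"wz":0,"claw":56}
    - {"dx":0.87,"dy":-0.75,"dz":0,"wx":0,"wy":0,"wz":0,"claw":56}

```text
clock: 17.2
tool_pos: [0.5014, -0.1499, 0.0985]
eef_rot: [0.018, 1.0, -0.003, -0.006]
contact_force: [0.2, -0.2, -0.6]
opening: 0.637
finger_force: 0.0
```

step_arm:
  motion:
    - {"dx":0.4,"dy":-0.35,"dz":0,"wx":0,"wy":0,"wz":-0.02,"claw":56}
    - {"dx":0.87,"dy":-0.76,"dz":0,"wx":0,"wy":0,"wz":-0.045,"claw":56}
    - {"dx":0.87,"dy":-0.76,"dz":0,"wx":0,"wy":0,"wz":-0.045,"claw":56}
    - {"dx":0.87,"dy":-0.76,"dz":0,"wx":0,"wy":0,"wz":-0.045,"claw":56}

```text
clock: 17.6
tool_pos: [0.437, -0.203, 0.1]
eef_rot: [-0.054, 0.999, 0.0, -0.001]
contact_force: [0.9, 0.9, 0.6]
opening: 0.634
finger_force: 0.0
```

```bash
python3 w.py; python3 - <<'E'
from h import *
for n in("side","scene"):
    p,d,c=snap(n);W=world(d,c)
    m=(d>0)&(W[...,0]>.35)&(W[...,0]<.52)&(W[...,1]>-.40)&(W[...,1]<-.27)&(W[...,2]>.03)&(W[...,2]<.095)
    q=W[m]; print(n,len(q))
    for lo,hi in((.03,.06),(.06,.075),(.075,.095)):
        t=q[(q[:,2]>lo)&(q[:,2]<hi)]
        if len(t): print(lo,np.percentile(t,[2,98],axis=0).round(4).tolist())
E
```

```text
t 17.6 tcp [ 0.437 -0.203  0.1  ] eul [[-0.994, -0.108, -0.002], [-0.108, 0.994, 0.001], [0.002, 0.001, -1.0]] open 55.8 qj7 [ 0.74  0.83 -0.66  2.09  0.98  0.57  1.03]
petal [252. 195.] [ 235  133   35  126 1974] zt 0.0221 rect [ 437.9 -202.9] [103.2  27. ] 6.5 mean [ 435.  -203.1   21.6] long ang 6.4
side 255
0.03 [[0.367, -0.3348, 0.0306], [0.4223, -0.3106, 0.0595]]
0.06 [[0.3708, -0.3319, 0.0605], [0.3927, -0.3138, 0.0745]]
0.075 [[0.3693, -0.3626, 0.0761], [0.3912, -0.3147, 0.0824]]
scene 805
0.03 [[0.3848, -0.3734, 0.031], [0.4247, -0.3231, 0.0597]]
0.06 [[0.3887, -0.3697, 0.0602], [0.4211, -0.328, 0.0747]]
0.075 [[0.3715, -0.3691, 0.0756], [0.4195, -0.321, 0.0824]]
```

step_arm:
  motion:
    - {"dx":-0.01,"dy":0,"dz":0.4,"wx":0,"wy":0,"wz":0,"claw":56}
    - {"dx":-0.01,"dy":0,"dz":0.8,"wx":0,"wy":0,"wz":0,"claw":56}

```text
clock: 17.95
tool_pos: [0.4412, -0.2013, 0.0366]
eef_rot: [-0.056, 0.998, 0.0, 0.002]
contact_force: [0.6, -0.4, -1.0]
opening: 0.634
finger_force: 0.0
```

step_arm:
  motion:
    - {"dx":0,"dy":0,"dz":0.25,"wx":0,"wy":0,"wz":0,"claw":56}
    - {"dx":0,"dy":0,"dz":0.36,"wx":0,"wy":0,"wz":0,"claw":56}
    - {"dx":0,"dy":0,"dz":0.36,"wx":0,"wy":0,"wz":0,"claw":20}
    - {"dx":0,"dy":0,"dz":0.36,"wx":0,"wy":0,"wz":0,"claw":20}
    - {"dx":0,"dy":0,"dz":0.36,"wx":0,"wy":0,"wz":0,"claw":20}
    - {"dx":0,"dy":0,"dz":0.36,"wx":0,"wy":0,"wz":0,"claw":20}
    - {"dx":0,"dy":0,"dz":0.36,"wx":0,"wy":0,"wz":0,"claw":20}

```text
clock: 18.65
tool_pos: [0.4394, -0.2022, 0.0087]
eef_rot: [-0.055, 0.998, 0.0, 0.001]
contact_force: [0.2, 0.4, 3.1]
opening: 0.317
finger_force: 20.0
```

step_arm:
  motion:
    - {"dx":0,"dy":0,"dz":-0.3,"wx":0,"wy":0,"wz":0,"claw":20}
    - {"dx":0,"dy":0,"dz":-0.7,"wx":0,"wy":0,"wz":0.02,"claw":20}
    - {"dx":0,"dy":0,"dz":-1,"wx":0,"wy":0,"wz":0.045,"claw":20}
    - {"dx":0,"dy":0,"dz":-1,"wx":0,"wy":0,"wz":0.045,"claw":20}
    - {"dx":0,"dy":0,"dz":-1,"wx":0,"wy":0,"wz":0.045,"claw":20}

```text
clock: 19.15
tool_pos: [0.4386, -0.2028, 0.0881]
eef_rot: [0.015, 1.0, -0.0, 0.0]
contact_force: [-0.7, -0.3, -1.5]
opening: 0.315
finger_force: 20.0
```

step_arm:
  motion:
    - {"dx":-0.22,"dy":0.27,"dz":0,"wx":0,"wy":0,"wz":0,"claw":20}
    - {"dx":-0.44,"dy":0.54,"dz":0,"wx":0,"wy":0,"wz":0,"claw":20}
    - {"dx":-0.65,"dy":0.8,"dz":0,"wx":0,"wy":0,"wz":0,"claw":20}

```text
clock: 19.45
tool_pos: [0.4924, -0.1393, 0.0866]
eef_rot: [0.015, 1.0, 0.0, -0.001]
contact_force: [0.3, -0.3, -1.7]
opening: 0.313
finger_force: 20.0
```

step_arm:
  motion:
    - {"dx":-0.22,"dy":0.27,"dz":0,"wx":0,"wy":0,"wz":0,"claw":20}
    - {"dx":-0.44,"dy":0.54,"dz":0,"wx":0,"wy":0,"wz":0,"claw":20}
    - {"dx":-0.65,"dy":0.8,"dz":0,"wx":0,"wy":0,"wz":0,"claw":20}

```text
clock: 19.75
tool_pos: [0.5462, -0.0768, 0.0863]
eef_rot: [0.015, 1.0, -0.0, -0.001]
contact_force: [-0.1, -0.3, -2.2]
opening: 0.315
finger_force: 20.0
```

step_arm:
  motion:
    - {"dx":-0.22,"dy":0.27,"dz":0,"wx":0,"wy":0,"wz":0,"claw":20}
    - {"dx":-0.44,"dy":0.54,"dz":0,"wx":0,"wy":0,"wz":0,"claw":20}
    - {"dx":-0.65,"dy":0.8,"dz":0,"wx":0,"wy":0,"wz":0,"claw":20}

```text
clock: 20.05
tool_pos: [0.6002, -0.0146, 0.086]
eef_rot: [0.015, 1.0, -0.0, -0.001]
contact_force: [-0.3, -0.6, -2.2]
opening: 0.311
finger_force: 20.0
```

step_arm:
  motion:
    - {"dx":-0.22,"dy":0.27,"dz":0,"wx":0,"wy":0,"wz":0,"claw":20}
    - {"dx":-0.44,"dy":0.54,"dz":0,"wx":0,"wy":0,"wz":0,"claw":20}
    - {"dx":-0.65,"dy":0.8,"dz":0,"wx":0,"wy":0,"wz":0,"claw":20}
    - {"dx":-0.65,"dy":0.8,"dz":0,"wx":0,"wy":0,"wz":0,"claw":20}
    - {"dx":-0.65,"dy":0.8,"dz":0,"wx":0,"wy":0,"wz":0,"claw":20}

```text
clock: 20.55
tool_pos: [0.6533, 0.0471, 0.0859]
eef_rot: [0.014, 1.0, -0.001, -0.002]
contact_force: [0.6, -0.7, -1.1]
opening: 0.313
finger_force: 20.0
```

step_arm:
  motion:
    - {"dx":0,"dy":0,"dz":0.35,"wx":0,"wy":0,"wz":0,"claw":20}
    - {"dx":0,"dy":0,"dz":0.6,"wx":0,"wy":0,"wz":0,"claw":20}
    - {"dx":0,"dy":0,"dz":0.71,"wx":0,"wy":0,"wz":0,"claw":20}
    - {"dx":0,"dy":0,"dz":0.75,"wx":0,"wy":0,"wz":0,"claw":20}
    - {"dx":0,"dy":0,"dz":0.75,"wx":0,"wy":0,"wz":0,"claw":20}
    - {"dx":0,"dy":0,"dz":0.75,"wx":0,"wy":0,"wz":0,"claw":20}

```text
clock: 21.15
tool_pos: [0.655, 0.0474, 0.0289]
eef_rot: [0.015, 1.0, 0.0, 0.001]
contact_force: [1.0, -0.4, -1.8]
opening: 0.315
finger_force: 20.0
```

```bash
python3 w.py
```

```text
t 21.15 tcp [0.655  0.0474 0.0289] eul [[-1.0, 0.031, 0.001], [0.031, 1.0, 0.0], [-0.001, 0.001, -1.0]] open 27.7 qj7 [ 0.18  1.08 -0.62  1.57  0.83  0.77  0.73]
petal [251. 219.] [ 222  140   60  138 4286] zt 0.0421 rect [635.1  47. ] [68.1 29.3] 0.3 mean [638.3  47.3  41.6] long ang -1.5
petal [109. 206.] [  67  156   79   96 3086] zt 0.0359 rect [629.8 -22.2] [39.1 62.6] 47.2 mean [632.8 -26.5  36.2] long ang -28.0
petal [  7. 239.] [  0 193  20  85 804] zt 0.0239 rect [654.5 -91.2] [ 7.9 48.1] 77.2 mean [656.3 -91.1  22.7] long ang -4.6
petal [252. 319.] [226 309  51  29 648] zt 0.0421 rect [670.6  50. ] [26.5 69.9] 77.0 mean [691.5  45.9  44.3] long ang -3.9
```

Bottom is about 6 mm above the strip; lower that far, release, and rise.

step_arm:
  motion:
    - {"dx":0,"dy":0,"dz":0.04,"wx":0,"wy":0,"wz":0,"claw":20}
    - {"dx":0,"dy":0,"dz":0.065,"wx":0,"wy":0,"wz":0,"claw":20}
    - {"dx":0,"dy":0,"dz":0.078,"wx":0,"wy":0,"wz":0,"claw":20}
    - {"dx":0,"dy":0,"dz":0.078,"wx":0,"wy":0,"wz":0,"claw":34}
    - {"dx":0,"dy":0,"dz":0.078,"wx":0,"wy":0,"wz":0,"claw":50}
    - {"dx":0,"dy":0,"dz":0.078,"wx":0,"wy":0,"wz":0,"claw":50}
    - {"dx":0,"dy":0,"dz":0.078,"wx":0,"wy":0,"wz":0,"claw":50}

```text
clock: 21.9
tool_pos: [0.6545, 0.0472, 0.0218]
eef_rot: [0.015, 1.0, 0.0, 0.0]
contact_force: [-1.0, 0.0, 0.3]
opening: 0.571
finger_force: 0.0
```

step_arm:
  motion:
    - {"dx":0,"dy":0,"dz":-0.4,"wx":0,"wy":0,"wz":0,"claw":50}
    - {"dx":0,"dy":0,"dz":-1,"wx":0,"wy":0,"wz":0,"claw":50}
    - {"dx":0,"dy":0,"dz":-1,"wx":0,"wy":0,"wz":0,"claw":50}

```text
clock: 22.2
tool_pos: [0.6584, 0.0492, 0.108]
eef_rot: [0.016, 1.0, 0.002, 0.005]
contact_force: [1.0, 0.4, -0.3]
opening: 0.565
finger_force: 0.0
```

step_arm:
  motion:
    - {"dx":0,"dy":0,"dz":-0.5,"wx":0,"wy":0,"wz":0,"claw":50}
    - {"dx":0,"dy":0,"dz":-1,"wx":0,"wy":0,"wz":0,"claw":50}
    - {"dx":0,"dy":0,"dz":-1,"wx":0,"wy":0,"wz":0,"claw":50}
    - {"dx":0,"dy":0,"dz":-1,"wx":0,"wy":0,"wz":0,"claw":50}

```text
clock: 22.6
tool_pos: [0.6547, 0.0471, 0.1823]
eef_rot: [0.015, 1.0, -0.0, 0.001]
contact_force: [-0.6, 0.1, -0.2]
opening: 0.569
finger_force: 0.0
```

```bash
python3 w.py w6.png; python3 -c "
from h import *
p,d,c=snap('side');cv2.imwrite('pics/side1.png',cv2.resize(p[100:260,150:350,::-1],None,fx=4,fy=3.75))"
```

```text
t 22.6 tcp [0.6547 0.0471 0.1823] eul [[-1.0, 0.031, 0.001], [0.031, 1.0, -0.0], [-0.001, -0.0, -1.0]] open 50.1 qj7 [ 0.23  0.89 -0.74  1.5   0.66  1.02  0.85]
petal [251. 171.] [ 238  123   27  101 1236] zt 0.0361 rect [652.4  46.1] [ 26.2 102.8] 88.9 mean [649.2  46.5  35.6] long ang -1.5
petal [178. 171.] [ 161  133   34   81 1083] zt 0.0362 rect [649.8 -28.5] [28.3 81.5] 87.8 mean [648.2 -29.1  35.6] long ang -0.8
petal [105. 173.] [  85  143   40   62 1095] zt 0.0361 rect [ 647.4 -104.7] [29.4 61.6] 88.6 mean [ 648.7 -103.8   35.5] long ang -1.5
petal [ 34. 175.] [ 12 153  43  45 928] zt 0.0361 rect [ 647.6 -178.8] [33.5 33.2] 42.8 mean [ 647.3 -177.5   35.4] long ang -0.7
```

View pics/w6.png

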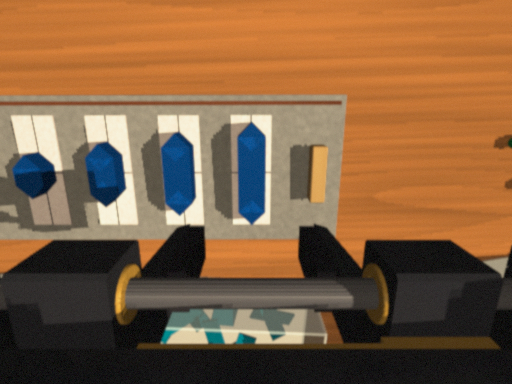

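View pics/side1.png

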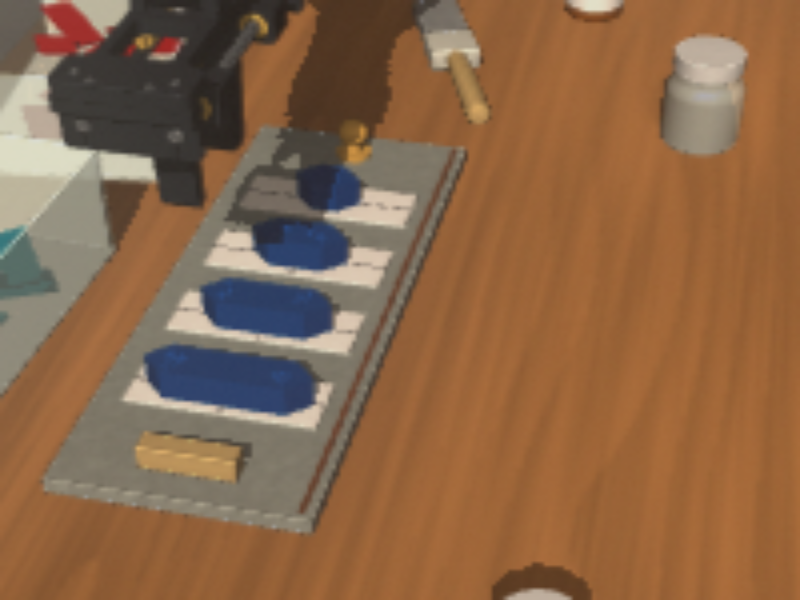

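The wrist view shows the petals at (34,175), (105,173), (178,171) and (251,171), in order of length and centred on their strips. The side view shows the shortest beside the knob and the jar standing where it was. Handing in.

```bash
python3 -c "
from h import *
print(workorder.finish_job())"
```

```text
the job is handed in; nothing more can be done
None
```

The job is handed in: all four petals lie centred on their strips in order of length, shortest by the knob, and the jar still stands where it was; `finish_job()` gave no verdict.

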